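Start the cone winder with its key

ROBOT

A 6-joint arm with a two-finger parallel gripper is mounted at the origin on the work surface. World frame = base frame: x ahead of the robot, y to its left, z up, the work surface at z = 0. Lengths are in m, angles in rad, forces in N, time in s.
With the tool pointing down it reaches from about 0.275 to 0.875 m from the base axis. Payload 12.5 kg.
Tool frame: the origin (TCP) lies on the centre line of the jaws, within the pads' length; the fingertips stand r.finger_overhang ahead of it and the grasp point (between the pads) lies 3 mm ahead of it (r.finger_overhang is the distance from the TCP to the fingertips, in m); z points along the fingers, y is the line along which they close (so a half turn about z gives the same grasp; the last joint's range is limited). The gripper opens to 85 mm and grips with 20 to 120 N. Pads are 22 mm wide; open, the fingers measure 114 mm over their backs; the gripper's body (76 mm by 85 mm) begins 54 mm behind the grasp point. The pads swing forward as they close: fully open they stand 13 mm farther back than shut.
Start: joints at [-1.414, 0.351, 1.652, -0, 1.139, -0.085], TCP at [0.132, -0.534, 0.253] pointing down, gripper open.
Joint ranges: [-2.75, 2.75], [-0.79, 2.1], [0.01, 2.65], [-1.57, 4.71], [0.07, 3.14], [-2.87, 2.87]. Speed limits (rad/s): [2.22, 2.22, 2.79, 3.14, 3.14, 3.14].

INTERFACE

Orientations are given as a unit quaternion [x, y, z, w].
In Python, from cell import r, optics gives the robot as it stands. The module is installed in compiled form; this text tells all that it offers. Calls block until the motion is done:
- r.move_to(position, orientation): joint-space move of the TCP to a pose.
- r.move_linear(position, rot=None, vel=0.15): straight line of the TCP; rot=None keeps the orientation; vel is the mean speed in m/s.
- r.set_joints(angles): joint-space move.
- r.set_gripper(opening, squeeze=None): opening from 0.0 (shut) to 1.0 (fully open); squeeze is the grip in N (None keeps the last); returns when the fingers have stopped.
- r.sleep(seconds).
- r.inverse_kinematics(position, orientation): joint angles nearest the present ones, or None.
- optics.get_image(name): name is "side" or "top" or "wrist"; returns a dict with "pixels" (400x640x3 uint8, red, green, blue), "depth" (400x640 float32, m along the optical axis (not along the pixel's ray), 0 where there is no reading), "fx", "fy", "cx", "cy" (pixels), "camera_from_world" (4x4, takes a point from world to camera coordinates); the wrist camera has in their place "mount" (4x4, takes a point from camera to tool coordinates, whose origin is the TCP and whose axes are the flange's). Camera axes: x right, y down, z forward; pixel columns grow to the right and rows downward; lengths in m; the calibration is good to about 2 mm. A picture is of the moment at which its call begins: read the wrist's pose just before it.
A pose or a line that the arm cannot do raises r.PlanningError and nothing moves.
- r.hand_in(): hands the job in; it is judged then, once.
Readings, each from a call of its own:
- r.current_t(): time.
- r.current_q(): joint angles.
- r.current_qvel(): joint speeds.
- r.current_effort(): joint torques, N m.
- r.current_tool_pos(): TCP position.
- r.current_ee_rot(): TCP orientation.
- r.current_contact_force(): force on the tool from outside, world axes, zero at the start.
- r.current_torque(): the same for the moment, N m.
- r.current_opening(): opening from 0.0 (shut) to 1.0 (fully open).
- r.current_finger_force(): force on a finger pad.
Only numpy, scipy, OpenCV 4.12 (cv2) and the standard library are available. Lean on these libraries where they do the work, as an engineer would, in place of code of your own. Each camera call takes 0.05 s, during which the arm holds its last target. There are 200 camera calls.

TASK

Take the red start key from its wooden stand and fit it fully home in the key switch on the sloping panel of the cone winder, turning it until it drops into the slot. Then twist it clockwise against the spring to the stop, hold it there for a moment, and let go so that it springs back by itself; leave the key in the switch. Do not press the red stop button beside it or knock the other things about.

Things in the scene. Friction and masses are not known exactly. Their poses are not given: they have to be found in the camera images.
- key: The start key, about 110 g, upright in its stand at first. Origin: tip of its steel blade, on the axis; z up to the handle. Blade 20 mm wide (x), 5 mm thick (y), the last 6 mm narrowed to 18 x 3.5; above it (z 14 to 24) a tapered shank, 20 mm diameter; collar 36 mm diameter (z 24 to 29); stem 12 mm; red paddle handle 36 mm wide (x), 12 mm thick (y), z 50 to 84. Half-turn symmetric about z.
- key_grip (a point): Centre of the red paddle handle of the key, on its axis 67 mm above the blade tip; axes as the key's. It is gripped across its 12 mm thickness (y).
- key_collar (a point): Centre of the lower face of the key's collar, on its axis 24 mm above the blade tip; axes as the key's.
- stand: Fixed wooden block 80 x 80 mm, 34 mm tall, origin at the centre of its underside on the table. A round hole of 24 mm diameter through its middle holds the key's blade and shank; the key's collar rests on its top.
- winder: The cone winder, a fixed grey machine 240 mm wide (y), 260 mm deep (x), origin under it on the table; its front faces its own -x. Its white panel (170 mm long) slopes 0.56 rad down to the front, centre at (-40, 0, 115) mm. On it, 85 mm from the switch: the stop button (+y), a fixed dial 17 mm high (-y). Behind: a box 160 mm high, on it a wooden cone to 310 mm and a wire arm to 275 mm.
- switch_mouth (a point): Centre of the mouth of the key switch, a fixed steel housing 50 x 50 mm standing 28 mm out of the panel's middle. z points squarely out of the panel (0.56 rad from vertical, leaning to the winder's front), x up the slope, y across. The mouth is a round hole of 23.5 mm diameter with a 3 mm chamfer. With the key fully home its collar rests on the housing: key_collar meets this point.
- core_face (a point): Centre of the brass core's face, 12 mm below the mouth, axes as the mouth's. Its slot, 8 mm wide, lies within 0.45 rad of x, angle not reported: turn the key under a light press (3 to 4 N) until it drops, first by its 6 mm narrow tip, then, nearer in line, 12 mm to home. Then the core turns with the key against light friction (0.025 N m) clockwise to 0.45 rad past x, where the spring begins.
- starter (a joint): Spring-return start motion, rad: 0 at rest; grows clockwise, looking onto the panel, once the slot is 0.45 rad clockwise of x (before that the core just turns loosely and this stays 0); hard stop at 0.75 rad, the slot then 1.2 rad clockwise of x. Spring torque 0.05 N m at rest, 0.11 N m at the stop. Springs back to 0 when let go.
- stop_button (a joint): Red spring stop button on the panel, m: 0 at rest, grows to 0.006 when pressed. Leave it alone.
- cone_blue: Bystander: loose empty blue cone, 120 mm tall, 68 mm wide at its foot; origin at the foot.
- cone_yellow: Bystander: loose empty yellow cone, 120 mm tall, 68 mm wide at its foot; origin at the foot.
- bobbin: Bystander: loose wooden bobbin standing upright, 50 mm tall, 38 mm diameter; origin at the foot.
- shuttle: Bystander: loose dark wooden weaving shuttle lying flat, 130 x 34 mm, 30 mm high; origin at the underside.
- comb: Bystander: loose wooden weaving comb lying flat, about 100 x 150 mm, 12 mm thick; origin at the underside.
- mug: Bystander: loose blue mug, 80 mm diameter, 90 mm tall; origin at the foot.
Things that resemble listed ones, but are neither listed nor needed, are in the scene too. Of the things that look like the key, the smallest one is meant.

How it is judged:
By the outcome, as a careful person would: the job done as asked, in the order asked, and still so for the second after the job is handed in, with the robot touching nothing.
It also fails if it takes over 58 s, if anything falls off the work surface, if the arm or the gripper's body presses on something with over 40 N, if the wrist force passes 120 N, or if a joint passes its speed limit or range.

## Working session

There is one attempt and no reset: what is moved stays moved. The work goes in short steps, each a Python script; the robot and the scene stay as the last script left them, time stands still between calls to the robot, and variables do not carry over. Pictures are saved under pics/ and viewed, at most 10 in all, crops included, and the job is handed in when it is done.

```bash
mkdir -p pics; cat > h.py <<'E'
import numpy as np, cv2
from scipy.spatial.transform import Rotation as R
from cell import r, optics
def cloud(d):
    """world points per pixel for fixed cams"""
    z=d["depth"]; v,u=np.mgrid[:z.shape[0],:z.shape[1]]
    P=np.stack([(u-d["cx"])/d["fx"]*z,(v-d["cy"])/d["fy"]*z,z],-1)
    if "camera_from_world" in d: T=np.linalg.inv(d["camera_from_world"])
    else: T=d["T"]
    return P@T[:3,:3].T+T[:3,3]
def wrist():
    p=np.array(r.current_tool_pos()); q=r.current_ee_rot()
    d=optics.get_image("wrist"); T=np.eye(4); T[:3,:3]=R.from_quat(q).as_matrix(); T[:3,3]=p
    d["T"]=T@np.array(d["mount"]); return d
def save(n,a): cv2.imwrite("pics/"+n,cv2.cvtColor(np.ascontiguousarray(a),cv2.COLOR_RGB2BGR))
E
python3 - <<'E'
from h import *
import pickle
D={}
for n in ("top","side"):
    d=optics.get_image(n); D[n]=d; save(n+".png",d["pixels"])
    C=np.linalg.inv(d["camera_from_world"]); print(n,C[:3,3].round(3),C[:3,2].round(3),d["fx"])
    P=cloud(d); hsv=cv2.cvtColor(d["pixels"],cv2.COLOR_RGB2HSV)
    m=(((hsv[...,0]<8)|(hsv[...,0]>172))&(hsv[...,1]>140)&(hsv[...,2]>70)).astype(np.uint8)
    k,l,s,c=cv2.connectedComponentsWithStats(m)
    for i in range(1,k):
        if s[i,4]>15:
            q=P[(l==i)&(d["depth"]>0)]; print(s[i],c[i].round(0),np.median(q,0).round(3) if len(q) else None,np.ptp(q,axis=0).round(3) if len(q) else None, q[:,2].max().round(3) if len(q) else None)
pickle.dump(D,open("D.pkl","wb")); print(r.finger_overhang, r.current_ee_rot(), r.current_t())
E
```

```text
top [ 0.384 -0.006  1.347] [ 0.123 -0.004 -0.992] 410.00400457331693
[ 301   74  155   42 3765] [372.  96.] [ 0.882 -0.167  0.017] [0.458 0.784 0.835] 0.075
[406  77  14   4  38] [414.  78.] [ 0.936 -0.325  0.039] [0.005 0.045 0.036] 0.054
[440  77  10   4  30] [444.  78.] [ 0.936 -0.427  0.038] [0.005 0.032 0.033] 0.052
[482  89  14  14 138] [488.  95.] [ 0.859 -0.546  0.089] [0.058 0.079 0.113] 0.121
[295 182  10  10  72] [299. 186.] [0.557 0.052 0.134] [0.027 0.027 0.027] 0.142
[414 197   4  13  47] [415. 203.] [ 0.511 -0.305  0.093] [0.034 0.018 0.065] 0.098
[376 203  13  16  93] [382. 211.] [ 0.485 -0.198  0.118] [0.045 0.037 0.082] 0.124
[410 231  16  14  96] [417. 237.] [ 0.405 -0.301  0.119] [0.039 0.045 0.019] 0.123
side [ 0.255 -0.754  0.661] [ 0.308  0.769 -0.56 ] 383.4505661113419
[230  73   9  26 166] [234.  87.] [ 0.639  1.585 -0.088] [0.044 0.057 0.155] -0.004
[ 392  177  182  158 7835] [483. 260.] [ 0.826 -0.293  0.047] [0.697 1.2   0.516] 0.074
[306 179  10  10  73] [310. 184.] [0.555 0.043 0.133] [0.024 0.025 0.02 ] 0.141
[309 250  24  24 484] [320. 261.] [ 0.484 -0.207  0.104] [0.044 0.037 0.05 ] 0.122
[293 291  18  37 450] [301. 309.] [ 0.401 -0.317  0.113] [0.042 0.044 0.049] 0.123
[344 291  19  20 267] [353. 301.] [ 0.51  -0.314  0.084] [0.034 0.038 0.065] 0.098
[576 331  35  45 838] [593. 353.] [ 0.849 -0.562  0.084] [0.056 0.044 0.086] 0.103
0.022 [ 9.92696471e-01  1.20637584e-01 -1.70041986e-05 -5.38856546e-04] 0.1
```

```bash
python3 - <<'E'
from h import *
import pickle
D=pickle.load(open("D.pkl","rb"))
a=D["top"]["pixels"][60:300,200:500]; b=D["side"]["pixels"][130:360,230:450]
A=cv2.resize(a,None,fx=1.6,fy=1.6,interpolation=cv2.INTER_CUBIC);save("t1.png",cv2.resize(a,None,fx=2.5,fy=2.5,interpolation=cv2.INTER_CUBIC))
save("s1.png",cv2.resize(b,None,fx=2.5,fy=2.5,interpolation=cv2.INTER_CUBIC))
E
```

```text
(no output)
```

View pics/t1.png

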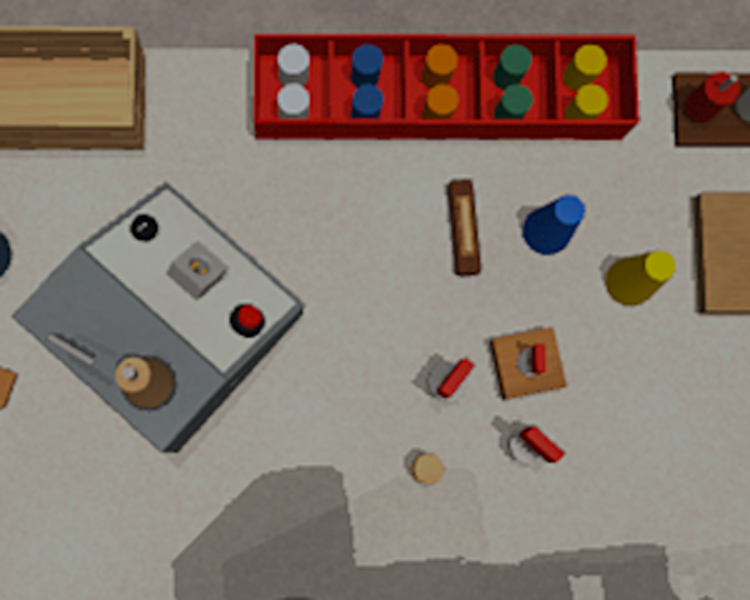

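View pics/s1.png

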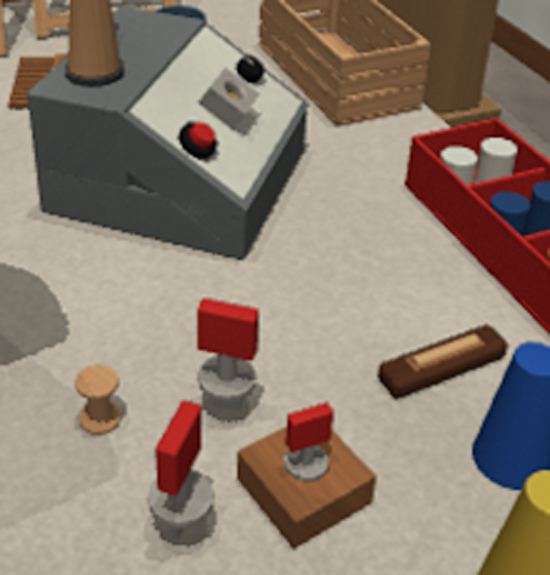

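The three key-like red paddles in the top view are at (382,211), (417,237) and (415,203). The one at (415,203) sits in the wooden stand and is clearly the smallest (top at about 95 mm, against 123 mm for the others), so it is the key meant. The enlarged crops confirm this. The switch is at about (279,167), the stop button at (299,186) and the dial at (258,151), and the panel faces +x/−y, away from the robot.

```bash
python3 - <<'E'
from h import *
import pickle
D=pickle.load(open("D.pkl","rb"))
for n in ("top","side"):
    d=D[n]; P=cloud(d); hsv=cv2.cvtColor(d["pixels"],cv2.COLOR_RGB2HSV).astype(int)
    Q=P.reshape(-1,3)
    ok=(np.linalg.norm(P-[0.61,0.1,0.115],axis=-1)<0.14)&(P[...,2]>0.06)&(d["depth"]>0)
    w=ok&(hsv[...,1]<45)&(hsv[...,2]>140)
    q=P[w]
    for _ in range(4):
        c=q.mean(0); nrm=np.linalg.svd(q-c)[2][2]; nrm*=np.sign(nrm[2]); q=q[abs((q-c)@nrm)<0.004]
    print(n,len(q),"c",c.round(4),"n",nrm.round(3),"tilt",np.arccos(nrm[2]).round(3),"az",np.arctan2(nrm[1],nrm[0]).round(3))
    s=ok&(abs((P-c)@nrm-0.028)<0.005); 
    k,l,st,ct=cv2.connectedComponentsWithStats(s.astype(np.uint8))
    for i in range(1,k):
        if st[i,4]>15:
            t=P[l==i]; yv=np.cross(nrm,-np.r_[nrm[:2],0]); yv/=np.linalg.norm(yv); xv=np.cross(yv,nrm)
            a=np.c_[(t-c)@xv,(t-c)@yv]; print(" blob",st[i],ct[i].round(),t.mean(0).round(4),"h",((t-c)@nrm).mean().round(4),"mid",c+((a.max(0)+a.min(0))/2)@np.array([xv,yv])+nrm*.028,np.ptp(a,axis=0))
    # key
    red=((hsv[...,0]<8)|(hsv[...,0]>172))&(hsv[...,1]>140)&(np.linalg.norm(P[...,:2]-[.511,-.31],axis=-1)<.05)
    t=P[red&(P[...,2]>.085)]; print(" key",t.mean(0).round(4),len(t),cv2.minAreaRect((t[:,:2]*1000).astype(np.float32)))
p=[0.50,-0.305,0.27]; q0=r.current_ee_rot()
r.move_to(p,q0); d=wrist(); print(np.array(d["mount"]).round(3),d["fx"],r.current_t(),r.current_q())
save("w1.png",d["pixels"]); pickle.dump(d,open("w1.pkl","wb"))
E
```

```text
top 2014 c [0.6038 0.1225 0.1188] n [ 0.396 -0.356  0.847] tilt 0.561 az -0.732
 blob [268 156  23  20 196] [279. 165.] [0.6192 0.1119 0.1388] h 0.0268 mid [0.62022277 0.11101139 0.13935224] [0.05470243 0.05154327]
 key [ 0.5119 -0.3047  0.0927] 49 ((512.710693359375, -304.74383544921875), (11.71835708618164, 34.566158294677734), 88.01057434082031)
side 1669 c [0.5982 0.1072 0.1182] n [ 0.396 -0.356  0.846] tilt 0.562 az -0.732
 blob [313 157  21  19 176] [324. 166.] [0.6193 0.1073 0.1396] h 0.0265 mid [0.62092665 0.10777194 0.14084079] [0.04972991 0.05510228]
 key [ 0.5109 -0.3112  0.0925] 131 ((511.80419921875, -309.517578125), (34.101783752441406, 12.433433532714844), 2.064829111099243)
[[ 0.    -0.945 -0.327  0.086]
 [ 1.     0.    -0.    -0.   ]
 [ 0.001 -0.327  0.945 -0.12 ]
 [ 0.     0.     0.     1.   ]] 303.4370613407836 1.75 [-6.29258734e-01  3.99918603e-01  1.53691647e+00  6.64533971e-04
  1.20561750e+00  7.00721570e-01]
```

View pics/w1.png

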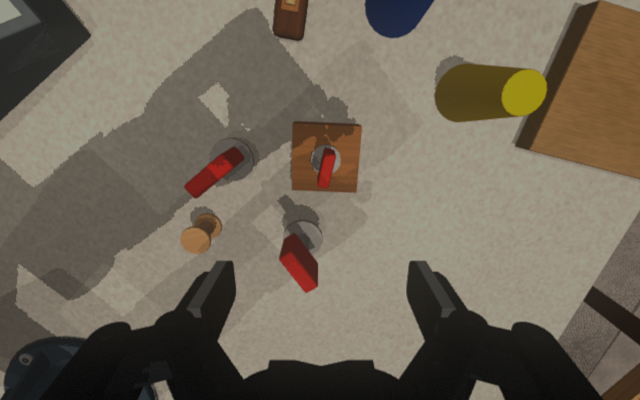

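The wrist view shows the small key upright in its stand, with its handle at about (326,168). The two bigger keys are at (215,172) and (298,262), clear of the fingers' closing line. Next I check that the switch poses are reachable, and that the forearm clears the winder's cone, before grasping.

```bash
cat >> h.py <<'E'
N=np.array([.396,-.356,.847]); N/=np.linalg.norm(N)
YM=np.cross(N,-np.r_[N[:2],0]); YM/=np.linalg.norm(YM); XM=np.cross(YM,N)
def tq(a,f):
    """tool quaternion at the switch, key x turned by a (ccw seen from outside) from mouth x; f=+-1 half turn"""
    x=f*(np.cos(a)*XM+np.sin(a)*YM); z=-N
    return R.from_matrix(np.c_[x,np.cross(z,x),z]).as_quat()
E
python3 - <<'E'
from h import *
import pickle
from scipy.optimize import least_squares
d=pickle.load(open("w1.pkl","rb")); P=cloud(d); hsv=cv2.cvtColor(d["pixels"],cv2.COLOR_RGB2HSV).astype(int)
red=((hsv[...,0]<8)|(hsv[...,0]>172))&(hsv[...,1]>140)&(np.linalg.norm(P[...,:2]-[.511,-.307],axis=-1)<.05)
t=P[red&(P[...,2]>.089)]; print("key top",t.mean(0).round(4),len(t),cv2.minAreaRect((t[:,:2]*1000).astype(np.float32)))
print("YM",YM.round(3))
# arm geometry fit
S=[]
down=r.current_ee_rot()
for p in ([.4,-.2,.2],[.5,-.3,.3],[.6,-.2,.15],[.5,0,.4],[.7,-.3,.3]):
    q=r.inverse_kinematics(p,down); 
    if q is not None: S.append((q,p))
M=np.array([.6198,.1095,.1395])
for f in (1,-1):
    for h in (.2,.12,.067-.024):
        for a in (.5,0,-.6,-1.3):
            p=M+N*(h+.003); q=r.inverse_kinematics(p,tq(a,f)); print(f,h,a,None if q is None else np.round(q,2))
            if q is not None: S.append((q,p))
def chain(x,q):
    A0,D,L1,L2,E,L3=x
    T=R.from_euler('z',q[0]); 
    # pitch about y
    sh=np.array([A0,0,D]); R1=R.from_euler('y',q[1]); el=sh+R1.apply([0,0,L1])
    R2=R1*R.from_euler('y',q[2]); wr=el+R2.apply([E,0,L2]); R3=R2*R.from_euler('z',q[3])*R.from_euler('y',q[4])
    tp=wr+R3.apply([0,0,L3]); return [T.apply(v) for v in (sh,el,wr,tp)]
fit=least_squares(lambda x:np.concatenate([chain(x,q)[3]-p for q,p in S]),[0,.3,.4,.4,0,.2])
print("fit",fit.x.round(3),"res",np.abs(fit.fun).max())
q,p=S[5]; print([v.round(3) for v in chain(fit.x,q)])
print("cone approx", (M-XM*0).round(3))
D=pickle.load(open("D.pkl","rb")); d=D["top"]; P=cloud(d); print("cone",P[205:216,250:260].reshape(-1,3).max(0).round(3),np.median(P[205:212,250:258].reshape(-1,3),0).round(3))
E
```

```text
key top [ 0.5153 -0.3066  0.093 ] 418 ((514.4362182617188, -306.7362060546875), (36.319793701171875, 11.972526550292969), 0.6954478025436401)
YM [-0.669 -0.744  0.   ]
1 0.2 0.5 [-0.12  0.84  0.8   0.34  1.96 -1.4 ]
1 0.2 0 [-0.12  0.84  0.8   0.34  1.96 -0.9 ]
1 0.2 -0.6 [-0.12  0.84  0.8   0.34  1.96 -0.3 ]
1 0.2 -1.3 [-0.12  0.84  0.8   0.34  1.96  0.4 ]
1 0.12 0.5 [-0.09  0.8   1.02  0.33  1.77 -1.44]
1 0.12 0 [-0.09  0.8   1.02  0.33  1.77 -0.94]
1 0.12 -0.6 [-0.09  0.8   1.02  0.33  1.77 -0.34]
1 0.12 -1.3 [-0.09  0.8   1.02  0.33  1.77  0.36]
1 0.043000000000000003 0.5 [-0.05  0.8   1.19  0.34  1.61 -1.46]
1 0.043000000000000003 0 [-0.05  0.8   1.19  0.34  1.61 -0.96]
1 0.043000000000000003 -0.6 [-0.05  0.8   1.19  0.34  1.61 -0.36]
1 0.043000000000000003 -1.3 [-0.05  0.8   1.19  0.34  1.61  0.34]
-1 0.2 0.5 [-0.12  0.84  0.8   0.34  1.96  1.74]
-1 0.2 0 [-0.12  0.84  0.8   0.34  1.96  2.24]
-1 0.2 -0.6 [-0.12  0.84  0.8   0.34  1.96  2.84]
-1 0.2 -1.3 [-0.12  0.84  0.8   0.34  1.96 -2.74]
-1 0.12 0.5 [-0.09  0.8   1.02  0.33  1.77  1.71]
-1 0.12 0 [-0.09  0.8   1.02  0.33  1.77  2.21]
-1 0.12 -0.6 [-0.09  0.8   1.02  0.33  1.77  2.81]
-1 0.12 -1.3 [-0.09  0.8   1.02  0.33  1.77 -2.78]
-1 0.043000000000000003 0.5 [-0.05  0.8   1.19  0.34  1.61  1.68]
-1 0.043000000000000003 0 [-0.05  0.8   1.19  0.34  1.61  2.18]
-1 0.043000000000000003 -0.6 [-0.05  0.8   1.19  0.34  1.61  2.78]
-1 0.043000000000000003 -1.3 [-0.05  0.8   1.19  0.34  1.61 -2.8 ]
fit [-0.037  0.303  0.594  0.451  0.044  0.374] res 0.06284673149480036
[array([-0.036,  0.004,  0.303]), array([ 0.402, -0.048,  0.7  ]), array([ 0.846, -0.102,  0.628]), array([0.698, 0.031, 0.311])]
cone approx [0.62 0.11 0.14]
cone [0.488 0.173 1.347] [0.476 0.162 0.282]
```

```bash
python3 - <<'E'
from h import *
import pickle
q=[1,0,0,0]; k=np.array([.5135,-.3068,0])
r.move_to(k+[0,0,.16],q); r.set_gripper(.5,60)
r.move_linear(k+[0,0,.080],vel=.1)
r.set_gripper(0.0,60); print(r.current_opening(),r.current_finger_force(),np.round(r.current_contact_force(),2),np.round(r.current_torque(),3))
r.move_linear(k+[0,0,.20],vel=.12); r.sleep(.2)
print(r.current_opening(),np.round(r.current_contact_force(),2),np.round(r.current_torque(),3),r.current_t())
w=wrist(); s=optics.get_image("side"); pickle.dump((w,s,r.current_tool_pos(),r.current_ee_rot()),open("g.pkl","wb"))
P=cloud(s); hsv=cv2.cvtColor(s["pixels"],cv2.COLOR_RGB2HSV)
c=s["camera_from_world"]@np.r_[np.array(r.current_tool_pos())-[0,0,.05],1]; u,v=c[:2]/c[2]*s["fx"]+[s["cx"],s["cy"]]
u,v=int(u),int(v); print(u,v)
A=cv2.resize(s["pixels"][max(v-45,0):v+45,u-45:u+45],(400,400),interpolation=cv2.INTER_CUBIC)
B=cv2.resize(w["pixels"][200:400,220:420],(400,400)); save("g.png",np.hstack([A,B]))
E
```

```text
0.13342037980137164 61.002960205078125 [-0.7  -1.04  3.97] [0.052 0.098 0.016]
0.1389290128534251 [ 1.05 -0.25 -1.23] [0.004 0.021 0.024] 5.4333
355 273
```

View pics/g.png

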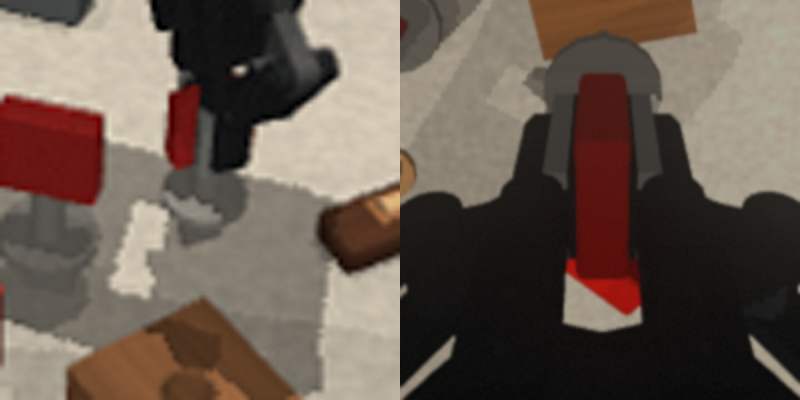

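The key is held upright: the wrist crop shows the handle between the pads with the collar square behind it, and the side crop shows the blade clear of the stand. Now I measure the key's offset in the hand, then move to a standoff over the switch and look again.

```bash
python3 - <<'E'
from h import *
import pickle
w,s,p,q=pickle.load(open("g.pkl","rb"))
def inhand(w):
    w=dict(w); w["T"]=np.array(w["mount"]); P=cloud(w); ok=w["depth"]>0
    hsv=cv2.cvtColor(w["pixels"],cv2.COLOR_RGB2HSV).astype(int)
    red=((hsv[...,0]<8)|(hsv[...,0]>172))&(hsv[...,1]>130)&ok&(abs(P[...,1])<.012)&(abs(P[...,2])<.04)
    t=P[red]; print("red x",np.percentile(t[:,0],[1,50,99]).round(4),"y",np.percentile(t[:,1],[2,98]).round(4),"z",np.percentile(t[:,2],[1,99]).round(4))
    c=ok&(hsv[...,1]<60)&(P[...,2]>.030)&(P[...,2]<.070)&(np.linalg.norm(P[...,:2],axis=-1)<.035)
    t=P[c]; print("collar",len(t),"x",np.percentile(t[:,0],[1,99]).round(4),"y",np.percentile(t[:,1],[1,99]).round(4),"z",np.percentile(t[:,2],[1,50,99]).round(4))
    top=t[abs(t[:,2]-np.median(t[:,2]))<.003]
inhand(w)
M=np.array([.6198,.1095,.1395])
# via a raised point, then standoff
r.move_to([.60,-.15,.36],[1,0,0,0])
r.move_to(M+N*.20,tq(.0,1)); r.sleep(.3)
print(np.round(r.current_q(),2),r.current_t(),np.round(r.current_contact_force(),2))
d=wrist(); pickle.dump(d,open("w2.pkl","wb")); inhand(d)
save("w2.png",d["pixels"])
E
```

```text
red x [-0.0161  0.0098  0.0188] y [-0.0061  0.0052] z [-0.0182  0.0169]
collar 1205 x [-0.0042  0.018 ] y [-0.0175  0.0164] z [0.041  0.0422 0.0456]
[-0.12  0.83  0.81  0.34  1.96 -0.9 ] 8.65 [-0.26 -0.19 -1.18]
red x [-0.018   0.0081  0.0168] y [-0.0044  0.0068] z [-0.0146  0.0168]
collar 1267 x [-0.0061  0.016 ] y [-0.0157  0.0182] z [0.0404 0.0418 0.0463]
```

View pics/w2.png

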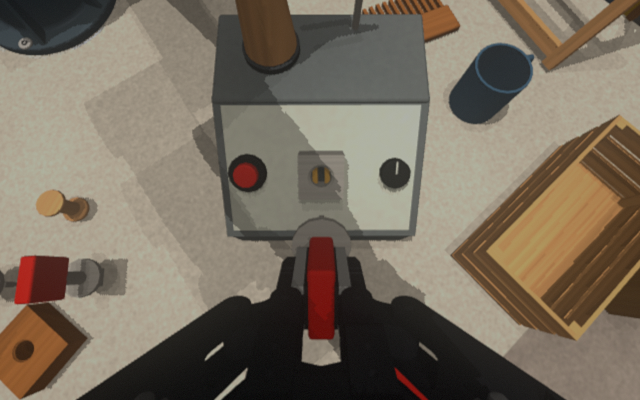

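The view from the standoff is square onto the panel. The housing is centred at about (321,175) with its brass core in line, the stop button is at (247,173) and the dial at (395,173). The key in hand is at about (321,235). I measure the mouth and slot angle from this view.

```bash
python3 - <<'E'
from h import *
import pickle
d=pickle.load(open("w2.pkl","rb")); P=cloud(d); ok=d["depth"]>0; hsv=cv2.cvtColor(d["pixels"],cv2.COLOR_RGB2HSV).astype(int)
M=np.array([.6198,.1095,.1395])
L=np.stack([(P-M)@XM,(P-M)@YM,(P-M)@N],-1)
pan=ok&(abs(L[...,0])<.05)&(abs(L[...,1])<.07)&(abs(L[...,2]+.028)<.008); q=P[pan]
for _ in range(4):
    c=q.mean(0); n=np.linalg.svd(q-c)[2][2]; n*=np.sign(n[2]); q=q[abs((q-c)@n)<.003]
print("n",n.round(4),"N",N.round(4),"panel h",((c-M)@N).round(4))
hs=ok&(abs(L[...,0])<.04)&(abs(L[...,1])<.04)&(abs((P-c)@n-.028)<.006)
k,l,st,ct=cv2.connectedComponentsWithStats(hs.astype(np.uint8)); i=1+st[1:,4].argmax(); t=L[l==i]
print(st[i],"x",np.percentile(t[:,0],[1,99]).round(4),"y",np.percentile(t[:,1],[1,99]).round(4),"h",np.median(t[:,2]).round(4), cv2.minAreaRect((t[:,:2]*1000).astype(np.float32)))
# brass + slot: rays onto plane 12 mm below mouth
v,u=np.mgrid[:400,:640]; dr=np.stack([(u-d["cx"])/d["fx"],(v-d["cy"])/d["fy"],np.ones(u.shape)],-1)@d["T"][:3,:3].T; o=d["T"][:3,3]
def onto(h):
    s=((M+N*h-o)@N)/(dr@N); X=o+dr*s[...,None]; return np.stack([(X-M)@XM,(X-M)@YM],-1)
C=onto(-.012); rg=np.hypot(C[...,0],C[...,1])<.016
br=rg&(hsv[...,1]>110)&(hsv[...,0]>8)&(hsv[...,0]<32)&(hsv[...,2]>60)
print("brass",br.sum(),C[br].mean(0).round(4),C[br].min(0).round(4),C[br].max(0).round(4))
big=cv2.resize(d["pixels"][145:210,285:355],None,fx=8,fy=8,interpolation=cv2.INTER_CUBIC); save("sw.png",big)
E
```

```text
n [ 0.3958 -0.3543  0.8472] N [ 0.3958 -0.3558  0.8466] panel h -0.0277
[ 297  154   47   45 1724] x [-0.0254  0.024 ] y [-0.0256  0.0236] h -0.0009 ((-0.876861572265625, -0.9479885101318359), (50.04234313964844, 50.08151626586914), 0.40079736709594727)
brass 140 [-0.0022 -0.0009] [-0.01   -0.0107] [0.0063 0.0086]
```

View pics/sw.png

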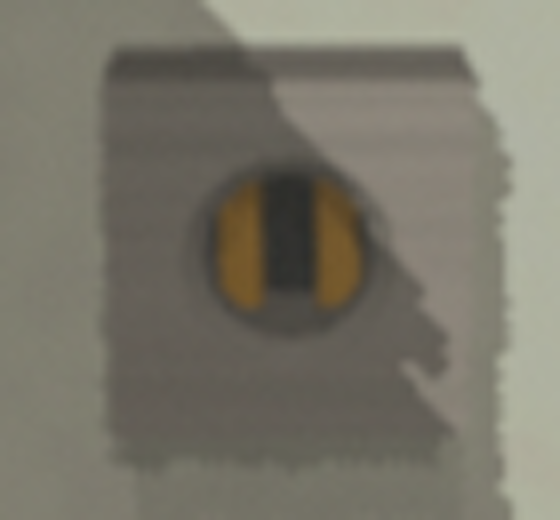

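The slot in the crop runs vertically at about (290,235), in line with the mouth x (angle ≈ 0). The key in hand is within 1 mm of the mouth axis in the same camera. Now I insert it with force monitoring.

```bash
cat >> h.py <<'E'
M=np.array([.6198,.1095,.1395])
def pose(h,a=0.,dx=.0006,dy=.0002,vel=.03): r.move_linear(M+N*h+XM*dx+YM*dy,tq(a,1),vel)
def F(B=np.zeros(3)):
    f=np.mean([r.current_contact_force() for _ in range(3)],0)-B; return np.array([f@XM,f@YM,f@N])
def height(): return (np.array(r.current_tool_pos())-M)@N
E
python3 - <<'E'
from h import *
pose(.085,vel=.12); r.sleep(.3); B=np.array(r.current_contact_force()); np.save("B.npy",B); print(B.round(2),r.current_t())
h=.085
while h>.0455:
    h-=.001; pose(h); r.sleep(.06); f=F(B)
    if h<.072: print(round(h,4),height().round(4),f.round(2),np.round(r.current_torque(),2))
    if f[2]>5 or np.hypot(*f[:2])>8: break
print(r.current_t())
E
```

```text
[-0.22 -0.33 -0.52] 10.1083
0.071 0.071 [ 0.24 -1.02 -0.66] [-0.24 -0.26 -0.02]
0.07 0.07 [-0.73 -0.48 -0.48] [-0.22 -0.26  0.04]
0.069 0.069 [-0.15  0.14 -0.46] [-0.19 -0.25 -0.02]
0.068 0.068 [ 0.81 -0.05 -0.28] [-0.28 -0.28  0.03]
0.067 0.067 [-0.26 -0.67 -1.03] [-0.22 -0.21  0.  ]
0.066 0.066 [-0.22 -0.75 -0.81] [-0.24 -0.25 -0.03]
0.065 0.065 [ 1.02 -0.43 -0.53] [-0.24 -0.24  0.04]
0.064 0.064 [ 0.04  0.03 -0.58] [-0.19 -0.32  0.07]
0.063 0.063 [-0.57 -1.5  -0.52] [-0.26 -0.27  0.02]
0.062 0.062 [-0.42 -0.51 -0.15] [-0.27 -0.23 -0.03]
0.061 0.061 [-0.46 -0.63 -0.8 ] [-0.25 -0.27 -0.02]
0.06 0.06 [-0.   -0.3   0.04] [-0.27 -0.28  0.02]
0.059 0.059 [ 0.6  -0.81 -0.6 ] [-0.29 -0.26  0.03]
0.058 0.058 [-0.68  0.39 -0.82] [-0.24 -0.28 -0.02]
0.057 0.057 [-0.22 -0.27 -0.43] [-0.26 -0.3  -0.03]
0.056 0.056 [-0.55  0.   -0.81] [-0.27 -0.27 -0.05]
0.055 0.055 [ 0.44  0.04 -0.76] [-0.25 -0.24  0.01]
0.054 0.054 [ 0.34  0.13 -0.81] [-0.26 -0.29  0.03]
0.053 0.053 [ 0.25 -0.16 -0.99] [-0.23 -0.3   0.  ]
0.052 0.052 [-1.96 -0.08 -0.95] [-0.25 -0.25  0.03]
0.051 0.051 [-1.04 -0.88 -0.93] [-0.3  -0.32  0.01]
0.05 0.05 [-0.44 -0.23 -0.59] [-0.22 -0.26 -0.03]
0.049 0.049 [-0.84 -0.13 -1.3 ] [-0.22 -0.27  0.02]
0.048 0.048 [-0.16 -0.67 -0.36] [-0.26 -0.27  0.03]
0.047 0.047 [-0.77 -0.47 -0.45] [-0.23 -0.28 -0.03]
0.046 0.0461 [-1.44 -0.96  0.96] [-0.23 -0.29 -0.03]
0.045 0.0461 [1.37 0.05 6.34] [-0.3  -0.05  0.07]
22.4417
```

The key went straight in: 6 N of contact at 46.1 mm is exactly the home height. Now I twist clockwise in steps, watching torque and side force.

```bash
python3 - <<'E'
from h import *
B=np.load("B.npy"); o=np.array([-.0006,-.0004]); K=np.array([.0006,.0002])+o; T0=None
tz=lambda: np.mean([r.current_torque() for _ in range(3)],0)@N
pose(.0455); r.sleep(.05); T0=tz(); print("T0",T0.round(3),F(B).round(2))
a=0.
while a>-1.5:
    a-=.12 if a>-1.0 else .05
    c,s=np.cos(a),np.sin(a); t=K-np.array([[c,-s],[s,c]])@o
    pose(.0455,a,*t); r.sleep(.04); f=F(B); T=tz()-T0
    print(round(a,3),f.round(1),"T",T.round(3),height().round(4),round(r.current_t(),2))
    l=np.hypot(*f[:2])
    if l>4: K=K+f[:2]/l*.0004
    if l>20 or abs(T)>.35: break
    if r.current_t()>36: break
np.save("a.npy",[a,*t])
E
```

```text
T0 -0.054 [-0.22 -0.26  6.14]
-0.12 [-0.3 -0.5  6.9] T 0.038 0.0461 23.05
-0.24 [-0.6 -0.5  6.8] T 0.013 0.0461 23.36
-0.36 [-1.  -0.4  6.7] T 0.075 0.0461 23.67
-0.48 [-1.  -1.6  6.8] T 0.032 0.0461 23.98
-0.6 [-1.6 -0.   7.8] T 0.021 0.0461 24.28
-0.72 [-1.5 -1.2  7. ] T 0.002 0.0461 24.59
-0.84 [-1.7 -1.9  7.1] T 0.063 0.0461 24.9
-0.96 [-2.  -1.4  7.8] T 0.131 0.0461 25.21
-1.08 [-1.8 -1.2  7.7] T 0.157 0.0461 25.52
-1.13 [-2.8 -1.2  7.9] T 0.104 0.0461 25.81
-1.18 [-2.6 -1.3  7. ] T 0.13 0.0461 26.1
-1.23 [-2.2 -1.5  8. ] T 0.162 0.0461 26.39
-1.28 [-3.3 -1.   7. ] T 0.103 0.0461 26.68
-1.33 [-3.4 -0.9  6. ] T 0.071 0.0461 26.98
-1.38 [-4.2 -0.5  7.5] T 0.133 0.0461 27.27
-1.43 [-1.3 -0.9  7.8] T 0.244 0.0461 27.56
-1.48 [-2.5 -0.2  7.4] T 0.33 0.0461 27.85
-1.53 [-2.7 -0.5  6.6] T 0.559 0.0461 28.14
```

Torque follows the spring and then rises sharply past −1.4 rad, so the stop is reached (0.56 N m at −1.53). I hold there, release, back off and check.

```bash
python3 - <<'E'
from h import *
import pickle
B=np.load("B.npy"); a,dx,dy=np.load("a.npy")
pose(.046,-1.5,dx,dy); r.sleep(1.2); print("hold",F(B).round(1),(np.array(r.current_torque())@N).round(3))
r.set_gripper(1.0); r.sleep(.5); print(r.current_opening(),r.current_t(),F(B).round(1))
pose(.20,-1.5,dx,dy,vel=.12); r.sleep(.3)
d=wrist(); s=optics.get_image("side"); print(r.current_t())
S=cv2.resize(s["pixels"][120:210,270:370],(444,400),interpolation=cv2.INTER_CUBIC)
W=cv2.resize(d["pixels"][60:310,210:430],(352,400)); save("end.png",np.hstack([S,W]))
P=cloud(d); L=np.stack([(P-M)@XM,(P-M)@YM,(P-M)@N],-1); hsv=cv2.cvtColor(d["pixels"],cv2.COLOR_RGB2HSV).astype(int)
red=((hsv[...,0]<8)|(hsv[...,0]>172))&(hsv[...,1]>130)&(np.hypot(L[...,0],L[...,1])<.04)&(L[...,2]>.02)&(d["depth"]>0)
t=L[red]; print(len(t),"top h",np.percentile(t[:,2],[1,98]).round(4)); t=t[t[:,2]>.055]; print(t.mean(0).round(4),cv2.minAreaRect((t[:,:2]*1000).astype(np.float32)))
E
```

```text
hold [-2.4 -1.3  5. ] 0.441
1.0004061815980683 30.8 [-0.  -0.2  1.4]
32.6333
711 top h [0.0326 0.0603]
[-0.003  -0.0024  0.0588] ((-3.143077850341797, -1.8301868438720703), (11.759170532226562, 35.611236572265625), 58.817440032958984)
```

View pics/end.png

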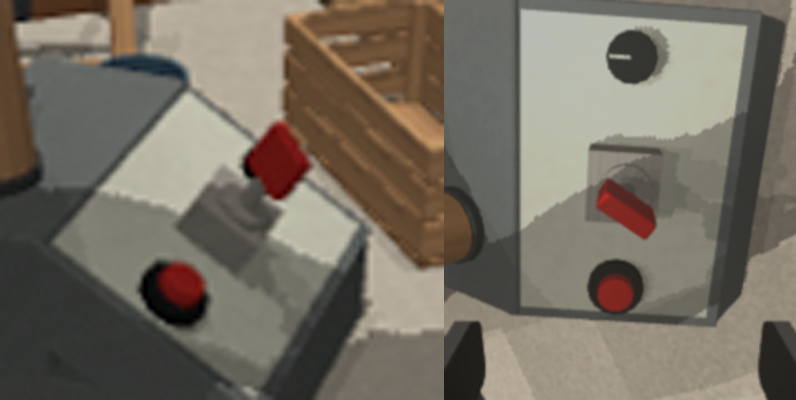

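The key stands fully home, with the handle top 60 mm above the mouth. It has sprung back to about −0.54 rad, which is the rest slot angle of −0.45 plus play in the slot. In the picture the button, at (180,285) and (615,290), is untouched, and the gripper is clear of everything.

```bash
python3 -c "
from h import *
print(r.hand_in())"
```

```text
the job is handed in; nothing more can be done
None
```

The job is handed in at about 33 s of the 58 s allowed: the key is fully home in the switch, was twisted clockwise to the stop, held for just over a second, released, and sprang back by itself. No verdict was returned.

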